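# Lock a rotor onto a centrifuge spindle and prove the lock with a pull

## Robot

A 6-joint arm with a two-finger parallel gripper is mounted at the origin on the work surface. World frame = base frame: x ahead of the robot, y to its left, z up, the work surface at z = 0. Lengths are in m, angles in rad, forces in N, time in s.
With the tool pointing down it reaches from about 0.3 to 0.775 m from the base axis. Payload 14.6 kg.
Tool frame: the origin (TCP) lies at the very end of the fingers, on their centre line; the grasp point (between the pads) lies 19 mm behind it; y points along the fingers, z is the direction in which the jaws open and shut, and the axes are right-handed (so a half turn about y gives the same grasp; the last joint's range is limited). The gripper opens to 94 mm and grips with 3 to 60 N. Pads are 16 mm wide; open, the fingers measure 119 mm over their backs; the gripper's body (75 mm by 177 mm) begins 78 mm behind the grasp point.
Start: joints at [1.232, 0.3, 1.521, -0, 1.321, -0.067], TCP at [0.148, 0.53, 0.184] pointing down, gripper open.
Joint ranges: [-3.03, 3.03], [-0.79, 2.21], [0.23, 2.52], [-1.04, 4.18], [0, 3.07], [-2.55, 2.55]. Speed limits (rad/s): [2.22, 2.22, 2.57, 3.14, 3.14, 3.14].

## Interface

Orientations are given as [roll, pitch, yaw] about the fixed x, y, z axes, in that order (R = Rz(yaw) Ry(pitch) Rx(roll)).
In Python, from station import get_obs, camera, job gives the robot as it stands.
- The arm moves only by the tool step_arm, never from a script. Its argument "targets" is a list of rows, each a list of 6 numbers: the shift along the tool's x, y, z in mm, then the turn, a rotation vector about the tool's x, y, z in degrees. In form: [[dx, dy, dz, rx, ry, rz], ...]. A call has 1 to 12 rows; each row shifts and turns the commanded pose from where the row before left it, along the tool's axes as they then stand; what a row does not reach is not made up. A row lasts 1/8 s, in which the tool goes at most 62.5 mm and 10.7 degrees, less where a joint would pass 70% of its speed; a pose out of reach is approached as far as the arm can. A call is refused whole if a number of a shift passes 62.5 or a number of a turn 10.7, either way. A call with a gripper value outside its range is refused whole. "gripper" is the opening, from -1 (shut) to 1 (fully open), set as the call begins (left out, the last holds). The fingers move at their own pace and stop on an object; "squeeze" is the grip in N (left out, the last holds). Time passes only in rows, so rows that do not move let the fingers close. It gives the time, the measured TCP pose, the force and the opening at its end, in the units of the state.
- get_obs(): the state, without advancing time (a new reading comes with each control period).
- camera(name): name is "side" or "top" or "wrist"; returns a dict with "pixels" (384x512x3 uint8, red, green, blue), "intrinsics" (3x3 intrinsics, pixels), "R" (3x3) and "t" (3): a world point X has camera coordinates R X + t; the wrist camera has in their place "tool_from_camera" (4x4, takes a point from camera to tool coordinates, whose origin is the TCP and whose axes are the tool frame's). Camera axes: x right, y down, z forward; pixel columns grow to the right and rows downward; lengths in m; the calibration is good to about 2 mm. A picture is of the moment at which its call begins: read the wrist's pose just before it. There is no depth.
- job.hand_in(): hands the job in, once; it reports no verdict.
The state is a dict: "time_s": time; "qpos": joint angles; "joint_vel": joint speeds; "tau": joint torques, N m; "ee_pos": TCP position; "eef_rot": TCP orientation; "force": force on the tool from outside, world axes, zero at the start; "moment": the same for the moment, N m; "grip_width": finger opening in m.
Only numpy, scipy, OpenCV 4.12 (cv2) and the standard library are available. Lean on these libraries where they do the work, as an engineer would, in place of code of your own. Each camera call takes 0.05 s, during which the arm holds its last target.

## Task

Take the large angle rotor (the cone with twelve tube holes) from its stand, lower it onto the spindle in the open centrifuge and press it straight down until it snaps home on the flange, pushing no harder than about 25 N and never letting it fall. Then prove that it is locked: pull up on it with slowly rising force to about 15 N, hold that for a second and stop; do not pull past 20 N, and if it comes loose press it home and prove it again. Let go, leaving it fully home on the spindle, and leave the other rotor, the tube rack and the measuring cylinder alone.

Things in the scene. Friction and masses are not known exactly. Their poses are not given: they have to be found in the camera images.
- rotor: Large angle rotor: aluminium cone 104 mm across, 36 mm high, twelve 11 mm tube holes round its slope, black round knob on top (30 mm across, from 36 to 70 mm above the underside). 380 to 520 g. Origin: centre of the underside; z is its axis; yaw is free. Starts upright on a grey stand, underside 10 mm above the bench. Below: round bore 18 mm across, 34 mm deep, flared to 25 mm at its mouth.
- rotor_knob (a point): Point on the rotor's axis inside the knob, 60 mm above the underside (10 mm below the knob's end): where to grip.
- centrifuge: White bench centrifuge, fixed, on levelling feet: case 220 mm wide, 230 deep, deck 135 mm above its origin, 45 mm sloped console in front. Origin: foot level (0 to 8 mm above the bench) on the chamber's axis; x points to its rear, where the open lid stands (hinge 117 mm behind the axis, top 345 mm up, leaning back 18 degrees). Round chamber in the deck, 160 mm across, floor at 42 mm.
- seat (a point): Centre of the drive's flange face (48 mm across), on which the rotor's underside rests when fully home; on the chamber's axis, 70 mm above the centrifuge's origin. The whole drive (flange, spindle, balls) stands on stiff rubber mounts and gives about 1 mm up or down per 16 N.
- spindle_tip (a point): Domed end of the steel spindle (16 mm across), 32 mm above the flange. Three spring balls stand 3.5 mm out of it, 13 to 17 mm above the flange. A rotor just laid on stops on the balls 11 to 17 mm above home; about 11 to 16 N of push drives it over them and it snaps down the last 3 to 8 mm. Locked, it lifts freely 0.3 to 4.5 mm (play, differs with wear), then holds at least 25 N. Does not turn.
- strip_rotor: Other rotor, to be left alone: flat aluminium disc 80 mm across and 21 mm high with four slots and a thin black knob (22 mm across, 16 mm high). Loose on the other stand. Origin: centre of its underside.
- tube_rack: White rack 66 x 130 x 42 mm with small tubes (to 49 mm high), loose on the bench, to be left alone. Origin: centre of the underside.
- cylinder_glass: Glass measuring cylinder on a round white foot 60 mm across, 181 mm high, loose on the bench, to be left alone. Origin: centre of the underside.
- stand_a: Fixed grey rotor stand: disc 84 mm across, 10 mm high, with a stub 14 mm across and 14 mm high that stands loosely in the bore of the rotor laid on it. Origin: centre of the underside. The large rotor is on this stand.

How it is judged:
On the way, in this order (a step that is already met when the one before it is completed fails the run):
1. the rotor is home on the flange (underside within 2.5 mm of the seat, on the axis within 2.5 mm, upright) (z of rotor in the frame of seat below 0.0025 m and horizontal distance between rotor and seat below 0.0025 m and angle between the z axis of rotor and the z axis of seat, either way round below 0.06 rad), for 0.1 s.
2. still locked on the spindle, it is pulled up with at least 8 N beyond its weight (the drive is lifted 0.5 mm on its mounts) for 0.4 s (z of seat in the frame of centrifuge above 0.0705 m and z of rotor in the frame of seat below 0.006 m and contact force between rotor and the fingers above 1 N), for 0.4 s.
At the end, for the whole second after the job is handed in: The rotor sits locked and at rest on the spindle: underside within 2.5 mm of the flange face, within 2.5 mm of the axis, tilted less than 0.06 rad, not held (all of step 1 and linear speed of rotor below 0.02 m/s); the robot touches nothing.
It fails at once if the pull goes past about 21 N at the hand (drive lifted more than 1.03 mm on its mounts) (z of seat in the frame of centrifuge above 0.07103 m).
It fails at once if the rotor is pushed down harder than about 30 N (drive pushed down more than 2.15 mm) (z of seat in the frame of centrifuge below 0.06785 m).
It fails at once if the rotor is dropped: falls freely faster than 0.3 m/s (contact force between rotor and the fingers below 0.05 N and linear speed of rotor above 0.3 m/s).
It fails at once if the strip rotor or the tube rack is disturbed (moved 12 mm) (distance of any of strip_rotor, tube_rack from where it was at the start of the episode above 0.012 m).
It fails at once if the measuring cylinder is disturbed (moved 12 mm or tipped) (distance of cylinder_glass from where it was at the start of the episode above 0.012 m or angle between cylinder_glass's own z axis and vertical above 0.2 rad).
It also fails if it takes over 64 s, if anything falls off the work surface, if the arm or the gripper's body presses on something with over 40 N, if the wrist force passes 120 N, or if a joint passes its speed limit or range.

## Working session

There is one attempt and no reset: what is moved stays moved. The work goes in short steps, Python scripts to look and compute and a tool call to move; the robot and the scene stay as the last step left them, time stands still between calls to the robot, and variables do not carry over. Pictures are saved under pics/ and viewed, and the job is handed in when it is done.

Besides the shell and the picture viewer there is one more tool, called after "Emit:" by a JSON object that holds its "fn" and its "kwargs". step_arm: Moves the arm, as the interface text tells. Its arguments: {"type":"object","properties":{"targets":{"type":"array","items":{"type":"array","items":{"type":"number"}}},"gripper":{"type":"number"},"squeeze":{"type":"number"}},"required":["targets"]}

```bash
mkdir -p pics; ls
cat > h.py <<'E'
import numpy as np, cv2
from station import get_obs, camera, job
from scipy.spatial.transform import Rotation as Ro
def save(n,c): cv2.imwrite('pics/'+n+'.png', c['pixels'][:,:,::-1])
E
python3 - <<'E'
from h import *
import pickle
o=get_obs(); print(o)
d={}
for n in ['side','top','wrist']:
    o=get_obs(); c=camera(n); save(n+'0',c); d[n]=(o,c)
    print(n,c['intrinsics'].tolist(),{k:np.round(np.array(c[k]),4).tolist() for k in c if k in('R','t','tool_from_camera')})
pickle.dump(d,open('d0.pkl','wb'))
E
```

```text
pics
{'time_s': 0.0, 'qpos': array([ 1.23241788e+00,  3.00458977e-01,  1.52154555e+00,  2.27999676e-05,
        1.32069509e+00, -6.66007605e-02]), 'joint_vel': array([-0.0019123 , -0.00022402,  0.00046667, -0.00100373, -0.00020881,
       -0.00077209]), 'tau': array([ 6.50967522e-04, -5.31794250e+01, -3.52739525e+01,  7.08467234e-02,
        2.42924545e-02, -8.16665647e-05]), 'ee_pos': array([0.14755157, 0.52955803, 0.18350802]), 'eef_rot': array([-1.57189936e+00,  9.57052225e-05, -2.71783399e-01]), 'force': array([0.25352886, 0.61362825, 0.20078149]), 'moment': array([-0.03572786,  0.04638802,  0.01085164]), 'grip_width': 0.09414225806452396}
side [[444.46379911240336, 0.0, 253.9745487549349], [0.0, 444.46379911240336, 197.54921875178727], [0.0, 0.0, 1.0]] {'R': [[-0.9807, -0.1956, 0.007], [-0.1045, 0.4932, -0.8636], [0.1655, -0.8476, -0.5041]], 't': [0.5876, 0.1341, 0.9499]}
top [[353.95331163425857, 0.0, 255.55573233815835], [0.0, 353.95331163425857, 191.19506351356313], [0.0, 0.0, 1.0]] {'R': [[0.0118, -0.9997, -0.0193], [-0.9972, -0.0103, -0.0737], [0.0735, 0.0202, -0.9971]], 't': [0.0478, 0.6004, 0.7485]}
wrist [[286.86053889560344, 0.0, 259.3842813364221], [0.0, 286.86053889560344, 193.77026660518865], [0.0, 0.0, 1.0]] {'tool_from_camera': [[-0.0005, 0.9681, 0.2506, -0.0714], [0.0003, -0.2506, 0.9681, -0.2004], [1.0, 0.0006, -0.0001, -0.0001], [0.0, 0.0, 0.0, 1.0]]}
```

View pics/side0.png

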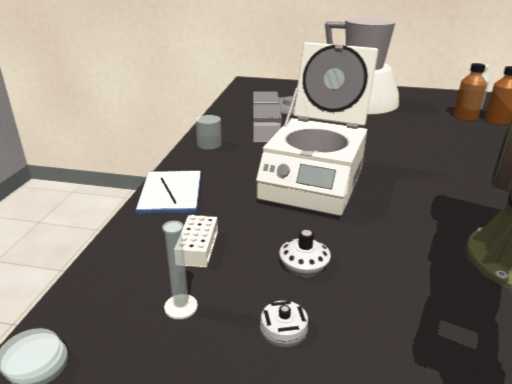

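View pics/top0.png

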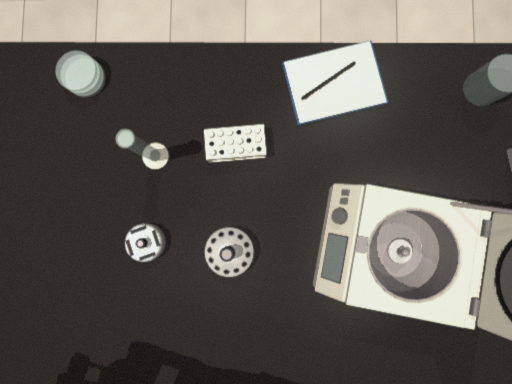

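View pics/wrist0.png

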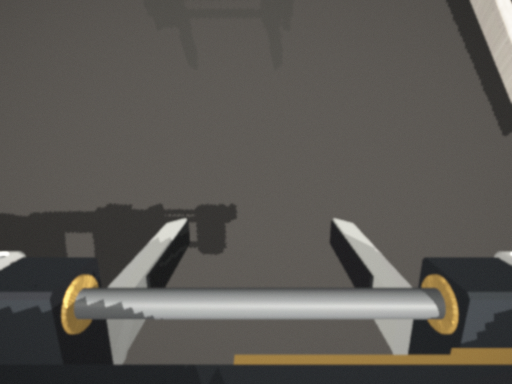

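Run:
```python
from h import *
import pickle
d=pickle.load(open('d0.pkl','rb'))
t=d['top'][1]['pixels'][:,:,::-1]; s=d['side'][1]['pixels'][:,:,::-1]
a=cv2.resize(t[215:295,190:270],(390,390),interpolation=cv2.INTER_CUBIC)
b=cv2.resize(t[200:300,350:450],(390,390),interpolation=cv2.INTER_CUBIC)
cv2.imwrite('pics/topz.png',np.hstack([a,b]))
a=cv2.resize(s[215:295,265:345],(390,390),interpolation=cv2.INTER_CUBIC)
b=cv2.resize(s[100:200,265:365],(390,390),interpolation=cv2.INTER_CUBIC)
cv2.imwrite('pics/sidez.png',np.hstack([a,b]))
```

```text
(no output)
```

View pics/topz.png

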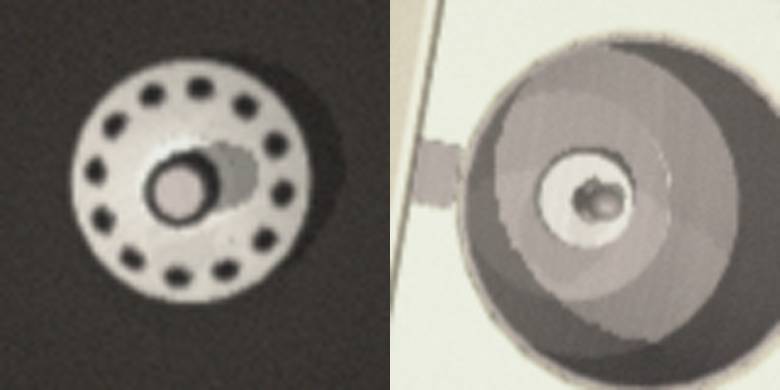

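View pics/sidez.png

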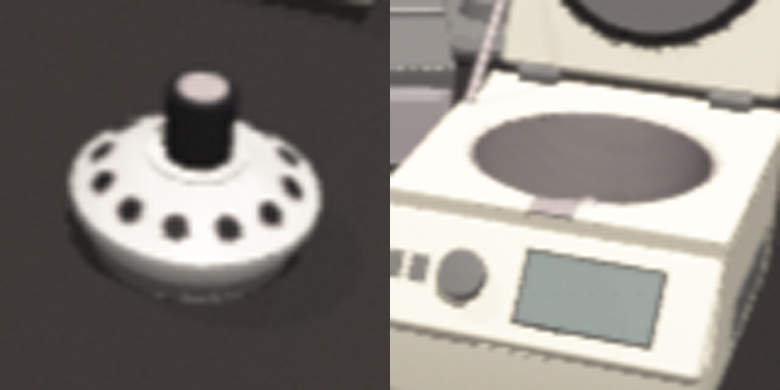

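```bash
cat >> h.py <<'E'
def ray(c,uv,o=None):
    K=np.array(c['intrinsics']); v=np.linalg.solve(K,[uv[0],uv[1],1.])
    if 'R' in c:
        R=np.array(c['R']);t=np.array(c['t']); return -R.T@t, R.T@v
    T=np.array(c['tool_from_camera']); Rt=Ro.from_euler('xyz',o['eef_rot']).as_matrix()
    return Rt@T[:3,3]+o['ee_pos'], Rt@T[:3,:3]@v
def onz(c,uv,z,o=None):
    p,d=ray(c,uv,o); return p+d*(z-p[2])/d[2]
def tri(*rs):
    A=np.zeros((3,3));b=np.zeros(3);
    for p,d in rs:
        d=d/np.linalg.norm(d);P=np.eye(3)-np.outer(d,d);A+=P;b+=P@p
    X=np.linalg.solve(A,b)
    return X,[np.linalg.norm((np.eye(3)-np.outer(d,d)/(d@d))@(X-p)) for p,d in rs]
E
python3 - <<'E'
from h import *
import pickle
d=pickle.load(open('d0.pkl','rb'))
T=d['top'][1];S=d['side'][1]
print('knobtop',tri(ray(T,(226.9,254)),ray(S,(306.6,233.1))))
print('knob on z.08',onz(T,(226.9,254),.08),onz(S,(306.6,233.1),.08))
# rotor rim outline in top: max width circle center
print('deck hole side z.135/.143',onz(S,(317,140.5),.135),onz(S,(317,140.5),.143))
print('flange z.07,.078',onz(T,(400.3,250.8),.07),onz(T,(400.3,250.8),.078))
print('tip z.102,.110',onz(T,(405.9,251.3),.102),onz(T,(405.9,251.3),.11))
t=T['pixels']; hsv=cv2.cvtColor(t,cv2.COLOR_RGB2HSV)
# deck: edge of chamber hole
for n,(u,v) in dict(consoleL=(344,184),deckNL=(367,186),deckNR=(491,211),deckSR=(474,327),deckSL=(348,305)).items():
    print(n,onz(T,(u,v),.139))
# strips and obstacles
for n,(u,v,z) in dict(strip=(144,242,.04),rackL=(205,160,.04),rackR=(267,157,.04),cyl=(155,155,.0),cyltop=(125,138,.18)).items(): print(n,onz(T,(u,v),z))
E
```

```text
knobtop (array([0.46955843, 0.10912704, 0.07781314]), [np.float64(0.0002423291865021006), np.float64(0.0002423291865020193)])
knob on z.08 [0.46954278 0.10888691 0.08      ] [0.46963978 0.11236293 0.08      ]
deck hole side z.135/.143 [ 0.47933875 -0.23622661  0.135     ] [ 0.47852537 -0.21708143  0.143     ]
flange z.07,.078 [ 0.47963591 -0.2379841   0.07      ] [ 0.48034087 -0.2349142   0.078     ]
tip z.102,.110 [ 0.48165211 -0.23632236  0.102     ] [ 0.48236639 -0.23312927  0.11      ]
consoleL [ 0.6062628  -0.11077567  0.139     ]
deckNL [ 0.60298668 -0.15286167  0.139     ]
deckNR [ 0.55961497 -0.3764126   0.139     ]
deckSR [ 0.35332106 -0.3390404   0.139     ]
deckSL [ 0.38795761 -0.11649808  0.139     ]
strip [0.48815314 0.2892853  0.04      ]
rackL [0.66467719 0.16351737 0.04      ]
rackR [0.6723142  0.03039076 0.04      ]
cyl [0.68162588 0.28435796 0.        ]
cyltop [0.68000785 0.28277074 0.18      ]
```

Emit:
{"fn": "step_arm", "kwargs": {"targets": [[0, -5, 0, 0, 10.5, 0], [0, -5, 0, 0, 10.5, 0], [0, -5, 0, 0, 10.5, 0], [0, -5, 0, 0, 10.5, 0], [0, 0, 0, 0, 10.5, 0], [0, 0, 0, 0, 10.5, 0], [0, 0, 0, 0, 10.5, 0], [0, 0, 0, 0, 10.5, 0]]}}

```text
time_s: 1.15
ee_pos: [0.1476, 0.5297, 0.2038]
eef_rot: [-1.571, -0.0, -1.744]
force: [-0.8, 0.6, 0.2]
grip_width: 0.0944
```

Emit:
{"fn": "step_arm", "kwargs": {"targets": [[29, 0, 32, 0, 0, 0], [29, 0, 32, 0, 0, 0], [29, 0, 32, 0, 0, 0], [29, 0, 32, 0, 0, 0], [29, 0, 32, 0, 0, 0], [29, 0, 32, 0, 0, 0], [29, 0, 32, 0, 0, 0], [29, 0, 32, 0, 0, 0], [29, 0, 32, 0, 0, 0], [29, 0, 32, 0, 0, 0], [29, 0, 32, 0, 0, 0], [29, 0, 32, 0, 0, 0]]}}

```text
time_s: 2.65
ee_pos: [0.4691, 0.1215, 0.204]
eef_rot: [-1.571, -0.0, -1.738]
force: [0.4, 0.5, 0.1]
grip_width: 0.0938
```

Emit:
{"fn": "step_arm", "kwargs": {"targets": [[0, 0, 0, 0, 0, 0], [0, 0, 0, 0, 0, 0]]}}

```text
time_s: 2.9
ee_pos: [0.468, 0.1231, 0.2038]
eef_rot: [-1.571, -0.0, -1.738]
force: [-0.2, -0.7, -0.1]
grip_width: 0.0939
```

Run:
```python
from h import *
import pickle
o=get_obs(); c=camera('wrist'); save('w1',c); pickle.dump((o,c),open('w1.pkl','wb')); print(o)
```

```text
{'time_s': 2.9, 'qpos': array([1.81420572e-01, 1.36206682e-01, 1.67342879e+00, 1.42947558e-04,
       1.33256169e+00, 3.48645256e-01]), 'joint_vel': array([ 0.01682671, -0.00821318,  0.0032819 ,  0.00138094, -0.00025276,
        0.00020952]), 'tau': array([-1.31816313e+00, -4.30848956e+01, -3.57181156e+01,  3.23635375e-02,
       -2.53966253e-02, -5.23612287e-02]), 'ee_pos': array([0.46801458, 0.12310336, 0.20382996]), 'eef_rot': array([-1.57141192e+00, -7.59823990e-05, -1.73805476e+00]), 'force': array([-0.23142767, -0.72633564, -0.05166556]), 'moment': array([-0.03959646,  0.10196268, -0.00431201]), 'grip_width': 0.09390305397315313}
```

View pics/w1.png

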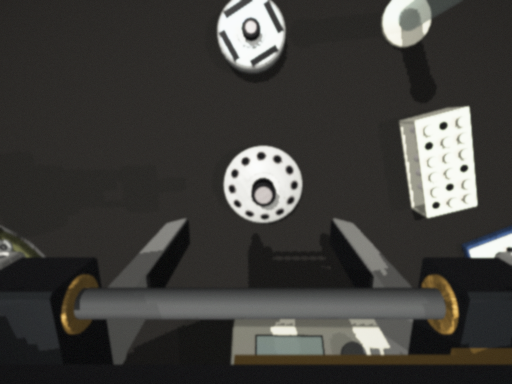

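Emit:
{"fn": "step_arm", "kwargs": {"targets": [[30, 0, 7, 0, 0, 0], [30, 0, 7, 0, 0, 0], [30, 0, 7, 0, 0, 0], [30, 0, 7, 0, 0, 0], [30, 0, 7, 0, 0, 0], [30, 0, 7, 0, 0, 0], [30, 0, 7, 0, 0, 0], [30, 0, 7, 0, 0, 0], [30, 0, 7, 0, 0, 0], [30, 0, 7, 0, 0, 0], [0, 0, 0, 0, 0, 0], [0, 0, 0, 0, 0, 0]]}}

```text
time_s: 4.45
ee_pos: [0.4876, -0.1835, 0.2041]
eef_rot: [-1.571, 0.0, -1.737]
force: [-0.1, -0.4, -0.7]
grip_width: 0.0935
```

Run:
```python
from h import *
import pickle
o=get_obs(); c=camera('wrist'); save('w2',c); pickle.dump((o,c),open('w2.pkl','wb')); print(o['ee_pos'])
```

```text
[ 0.48760934 -0.18349682  0.20407417]
```

View pics/w2.png

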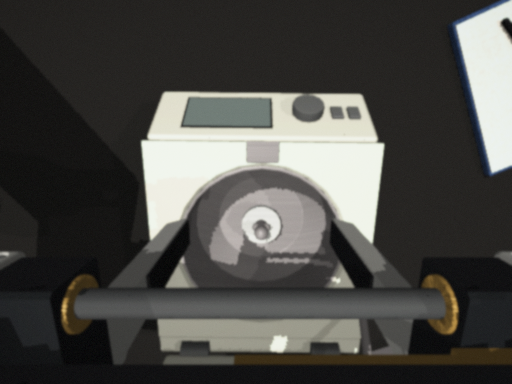

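Emit:
{"fn": "step_arm", "kwargs": {"targets": [[25, 0, 0, 0, 0, 0], [25, 0, 0, 0, 0, 0], [0, 0, 0, 0, 0, 0], [0, 0, 0, 0, 0, 0]]}}

```text
time_s: 5.0
ee_pos: [0.4795, -0.2329, 0.2041]
eef_rot: [-1.571, 0.0, -1.737]
force: [-0.8, -0.0, 0.9]
grip_width: 0.094
```

Run:
```python
from h import *
import pickle
o=get_obs(); c=camera('wrist'); save('w3',c); pickle.dump((o,c),open('w3.pkl','wb')); print(o['ee_pos'])
```

```text
[ 0.47946452 -0.23288344  0.20411122]
```

View pics/w3.png

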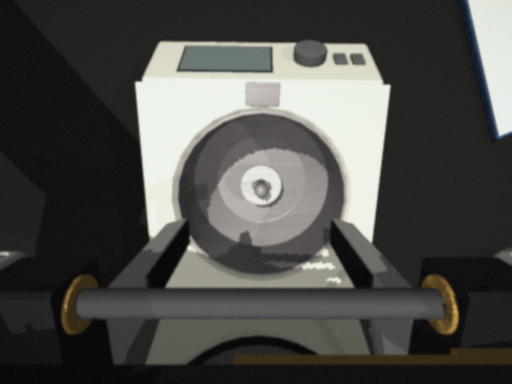

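Run:
```python
from h import *
import pickle
ims=[]
for n,(u,v) in dict(w2=(262,226),w3=(262,187)).items():
    o,c=pickle.load(open(n+'.pkl','rb')); p=c['pixels']
    ims.append(cv2.resize(p[v-30:v+30,u-30:u+30,::-1],(390,390),interpolation=cv2.INTER_CUBIC))
    g=cv2.cvtColor(p,cv2.COLOR_RGB2GRAY)
    m=(g>185).astype(np.uint8); k,l,st,ce=cv2.connectedComponentsWithStats(m)
    for i in range(1,k):
        if np.hypot(*(ce[i]-[u,v]))<15 and st[i,4]>150:
            cs,_=cv2.findContours((l==i).astype(np.uint8),cv2.RETR_EXTERNAL,cv2.CHAIN_APPROX_NONE)
            e=cv2.fitEllipse(cv2.convexHull(max(cs,key=cv2.contourArea))); print(n,st[i],e)
cv2.imwrite('pics/wz.png',np.hstack(ims))
```

```text
w2 [241 207  39  38 807] ((260.50811767578125, 224.9729766845703), (37.00501251220703, 38.471649169921875), 103.98377990722656)
w3 [241 165  40  40 937] ((260.2525939941406, 184.61477661132812), (39.1535530090332, 40.594234466552734), 70.51921844482422)
```

View pics/wz.png

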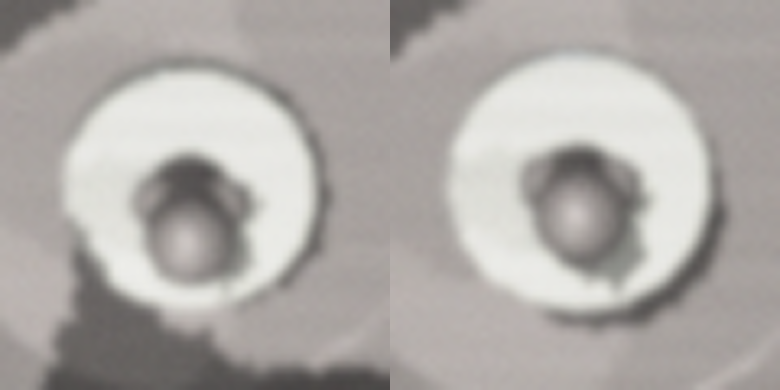

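Run:
```python
from h import *
import pickle
d=pickle.load(open('d0.pkl','rb'));T=d['top'][1];S=d['side'][1]
o1,c1=pickle.load(open('w1.pkl','rb'));o2,c2=pickle.load(open('w2.pkl','rb'));o3,c3=pickle.load(open('w3.pkl','rb'))
f=lambda *a:print(a[0],[np.round(x,4) for x in a[1]])
F2,F3,FT=(260.7,224.8),(260.6,184.6),(400.3,250.8)
rF=[ray(c2,F2,o2),ray(c3,F3,o3),ray(T,FT)]
f('flange w2w3',tri(*rF[:2])); f('all',tri(*rF)); f('w3T',tri(*rF[1:]))
for z in(.07,.074,.078): print(z,onz(c2,F2,z,o2)[:2].round(4),onz(c3,F3,z,o3)[:2].round(4),onz(T,FT,z)[:2].round(4))
D2,D3,DT=(260.4,232.2),(260.6,189.8),(405.9,251.3)
r=[ray(c2,D2,o2),ray(c3,D3,o3),ray(T,DT)]
f('dome w2w3',tri(*r[:2])); f('all',tri(*r)); f('w3T',tri(*r[1:]))
for z in(.095,.1,.105,.11): print(z,onz(c2,D2,z,o2)[:2].round(4),onz(c3,D3,z,o3)[:2].round(4),onz(T,DT,z)[:2].round(4))
for n,q in dict(w2=(o2,c2,F2),w3=(o3,c3,F3)).items():
    p,dd=ray(q[1],q[2],q[0]); K=286.86; w=39.7 if n=='w3' else 38.5
    print(n,'size-depth z', (p+dd*K*.048/w))
f('knob',tri(ray(T,(226.9,254)),ray(S,(306.6,233.1)),ray(c1,(263,194),o1)))
f('knob w/T',tri(ray(T,(226.9,254)),ray(c1,(263,194),o1)))
# chamber rim & deck in w3, w2
for n,(o,c) in dict(w2=(o2,c2),w3=(o3,c3)).items():
    g=cv2.cvtColor(c['pixels'],cv2.COLOR_RGB2GRAY)
    ro=g[100 if n=='w3' else 160]; 
cv2.imwrite('pics/w3b.png',cv2.resize(c3['pixels'][30:290,130:400,::-1],(780,750))[:600])
```

```text
flange w2w3 [array([ 0.4818, -0.2349,  0.0762]), array([0., 0.])]
all [array([ 0.4816, -0.2335,  0.0812]), array([0.0007, 0.0005, 0.0009])]
w3T [array([ 0.4814, -0.2331,  0.0834]), array([0.0006, 0.0006])]
0.07 [ 0.4815 -0.2372] [ 0.4816 -0.2363] [ 0.4796 -0.238 ]
0.074 [ 0.4817 -0.2357] [ 0.4817 -0.2354] [ 0.48   -0.2364]
0.078 [ 0.4819 -0.2342] [ 0.4818 -0.2345] [ 0.4803 -0.2349]
dome w2w3 [array([ 0.4813, -0.2361,  0.0968]), array([0.0001, 0.0001])]
all [array([ 0.4817, -0.2345,  0.1035]), array([0.0011, 0.    , 0.0011])]
w3T [array([ 0.4822, -0.2329,  0.1103]), array([0.0002, 0.0002])]
0.095 [ 0.4811 -0.2368] [ 0.4814 -0.2365] [ 0.481  -0.2391]
0.1 [ 0.4814 -0.2348] [ 0.4816 -0.2353] [ 0.4815 -0.2371]
0.105 [ 0.4817 -0.2328] [ 0.4818 -0.2341] [ 0.4819 -0.2351]
0.11 [ 0.482  -0.2308] [ 0.4819 -0.2329] [ 0.4824 -0.2331]
w2 size-depth z [ 0.48134623 -0.2379976   0.06784958]
w3 size-depth z [ 0.48144206 -0.23716079  0.06591256]
knob [array([0.4701, 0.1094, 0.0778]), array([0.0009, 0.0003, 0.0012])]
knob w/T [array([0.4702, 0.1094, 0.0768]), array([0.001, 0.001])]
```

View pics/w3b.png

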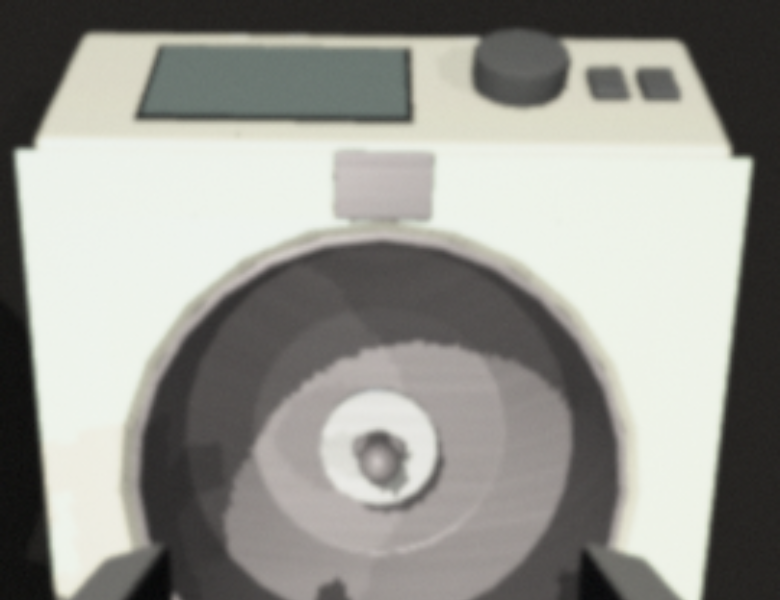

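Emit:
{"fn": "step_arm", "kwargs": {"targets": [[-28, 0, -5.5, 0, 0, 0], [-28, 0, -5.5, 0, 0, 0], [-28, 0, -5.5, 0, 0, 0], [-28, 0, -5.5, 0, 0, 0], [-28, 0, -5.5, 0, 0, 0], [-28, 0, -5.5, 0, 0, 0], [-28, 0, -5.5, 0, 0, 0], [-28, 0, -5.5, 0, 0, 0], [-28, 0, -5.5, 0, 0, 0], [-28, 0, -5.5, 0, 0, 0], [-28, 0, -5.5, 0, 0, 0], [-28, 0, -5.5, 0, 0, 0]]}}

```text
time_s: 6.55
ee_pos: [0.4695, 0.1101, 0.2042]
eef_rot: [-1.571, 0.0, -1.737]
force: [0.1, -0.7, -0.6]
grip_width: 0.0941
```

Emit:
{"fn": "step_arm", "kwargs": {"targets": [[0, 15, 0, 0, 0, 0], [0, 15, 0, 0, 0, 0], [0, 0, 0, 0, 0, 0], [0, 0, 0, 0, 0, 0], [0, 0, 0, 0, 0, 0]]}}

```text
time_s: 7.18
ee_pos: [0.4703, 0.108, 0.1745]
eef_rot: [-1.57, 0.0, -1.738]
force: [-0.0, 1.2, 0.3]
grip_width: 0.094
```

Run:
```python
from h import *
import pickle
o=get_obs(); c=camera('wrist'); save('w4',c); pickle.dump((o,c),open('w4.pkl','wb')); print(o['ee_pos'])
o1,c1=pickle.load(open('w1.pkl','rb'))
a=cv2.resize(c1['pixels'][140:230,215:305,::-1],(390,390),interpolation=cv2.INTER_CUBIC)
b=cv2.resize(c['pixels'][140:230,215:305,::-1],(390,390),interpolation=cv2.INTER_CUBIC)
cv2.imwrite('pics/w14.png',np.hstack([a,b]))
```

```text
[0.47029221 0.10804286 0.17445674]
```

View pics/w14.png

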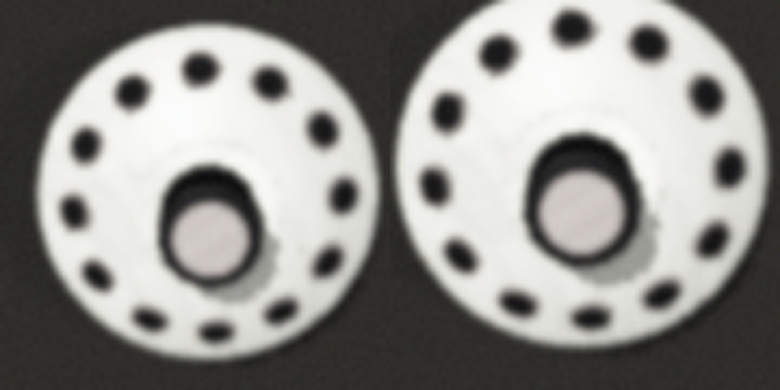

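Run:
```python
from h import *
import pickle
rs=[]
for n,uv in dict(w1=(263,194),w4=(259,188)).items():
    o,c=pickle.load(open(n+'.pkl','rb')); g=cv2.cvtColor(c['pixels'],cv2.COLOR_RGB2GRAY)
    m=((g>120)).astype(np.uint8); k,l,st,ce=cv2.connectedComponentsWithStats(m,connectivity=4)
    i=l[uv[1],uv[0]]; print(n,st[i],ce[i].round(2))
    r=ray(c,ce[i],o); rs.append(r)
    for z in(.076,.08): print(z,onz(c,ce[i],z,o).round(4))
    # tool coordinates
    p=onz(c,ce[i],.08,o); R=Ro.from_euler('xyz',o['eef_rot']).as_matrix(); print('tool',(R.T@(p-o['ee_pos'])).round(4))
print(tri(*rs))
d=pickle.load(open('d0.pkl','rb'));T=d['top'][1];S=d['side'][1]
print(tri(*rs,ray(T,(226.9,254)),ray(S,(306.6,233.1))))
```

```text
w1 [255 187  17  17 235] [263.   194.83]
0.076 [0.471  0.1084 0.076 ]
0.08 [0.4711 0.1095 0.08  ]
tool [0.0129 0.1238 0.0054]
w4 [250 180  19  19 289] [258.77 188.66]
0.076 [0.4709 0.1085 0.076 ]
0.08 [0.4711 0.1095 0.08  ]
tool [-0.0015  0.0945  0.0005]
(array([0.47111174, 0.10950046, 0.08017931]), [np.float64(3.803060795033806e-06), np.float64(3.8030607950684325e-06)])
(array([0.4702962 , 0.10898389, 0.0778008 ]), [np.float64(0.0007533610877169008), np.float64(0.0007167997068578636), np.float64(0.0009819899830971245), np.float64(0.0005031038833193011)])
```

Emit:
{"fn": "step_arm", "kwargs": {"targets": [[-1.5, 15, 0.5, 0, 0, 0], [0, 15, 0, 0, 0, 0], [0, 15, 0, 0, 0, 0], [0, 15, 0, 0, 0, 0], [0, 15, 0, 0, 0, 0], [0, 15, 0, 0, 0, 0], [0, 12, 0, 0, 0, 0], [0, 10, 0, 0, 0, 0], [0, 7, 0, 0, 0, 0], [0, 4, 0, 0, 0, 0], [0, 0, 0, 0, 0, 0], [0, 0, 0, 0, 0, 0]]}}

```text
time_s: 8.72
ee_pos: [0.471, 0.1097, 0.0514]
eef_rot: [-1.57, 0.0, -1.738]
force: [0.3, 0.1, 1.2]
grip_width: 0.0941
```

Run:
```python
from h import *
o=get_obs(); print(o['ee_pos'],o['force'],o['eef_rot']); c=camera('wrist'); save('w5',c)
```

```text
[0.47099764 0.10974965 0.05136431] [0.33432891 0.14934733 1.2083208 ] [-1.57024918e+00  1.73538000e-04 -1.73782528e+00]
```

View pics/w5.png

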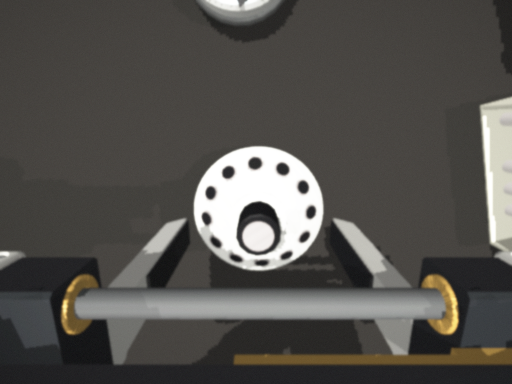

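Rotor between the fingers, cap at (258,236), centred. Closing.

Emit:
{"fn": "step_arm", "kwargs": {"targets": [[0, 0, 0, 0, 0, 0], [0, 0, 0, 0, 0, 0], [0, 0, 0, 0, 0, 0], [0, 0, 0, 0, 0, 0], [0, 0, 0, 0, 0, 0], [0, 0, 0, 0, 0, 0], [0, 0, 0, 0, 0, 0], [0, 0, 0, 0, 0, 0]], "gripper": -1, "squeeze": 50}}

```text
time_s: 9.78
ee_pos: [0.4707, 0.1097, 0.051]
eef_rot: [-1.571, -0.0, -1.738]
force: [-1.3, -0.3, 0.6]
grip_width: 0.0282
```

Run:
```python
from h import *
o=get_obs(); print(o['ee_pos'],o['force'],o['grip_width'])
```

```text
[0.47068685 0.10970813 0.05100552] [-1.28017813 -0.25824359  0.57136366] 0.028183628223771764
```

Emit:
{"fn": "step_arm", "kwargs": {"targets": [[0, -2, 0, 0, 0, 0], [0, -3, 0, 0, 0, 0], [0, -5, 0, 0, 0, 0], [0, -10, 0, 0, 0, 0], [0, -10, 0, 0, 0, 0], [0, 0, 0, 0, 0, 0], [0, 0, 0, 0, 0, 0], [0, 0, 0, 0, 0, 0]]}}

```text
time_s: 10.78
ee_pos: [0.4706, 0.1097, 0.0807]
eef_rot: [-1.571, -0.0, -1.738]
force: [-0.2, 0.6, -4.0]
grip_width: 0.0282
```

Run:
```python
from h import *
import pickle
f=[]
o=get_obs(); print(o['ee_pos'],o['eef_rot'],o['force'],o['moment'],o['grip_width']); c=camera('wrist'); save('w6',c); s=camera('side');save('s6',s)
a=cv2.resize(c['pixels'][130:290,160:360,::-1],(400,320)); b=cv2.resize(s['pixels'][180:290,250:350,::-1],(300,330),interpolation=cv2.INTER_CUBIC)[:320]
cv2.imwrite('pics/z6.png',np.hstack([a,b]))
pickle.dump((o,c),open('w6.pkl','wb'))
```

```text
[0.47058551 0.10967684 0.08073092] [-1.57139171e+00 -2.15145245e-04 -1.73785471e+00] [-0.22635742  0.64675437 -3.9510335 ] [-0.06922275  0.06446983  0.00273478] 0.028213713833354453
```

View pics/z6.png

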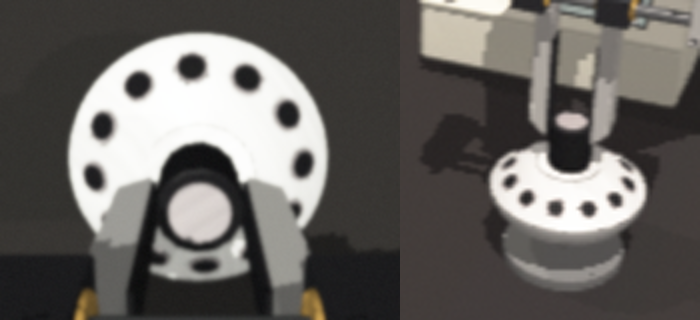

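Run:
```python
from h import *
import pickle
o,c=pickle.load(open('w6.pkl','rb')); g=cv2.cvtColor(c['pixels'],cv2.COLOR_RGB2GRAY)
m=((g>120)).astype(np.uint8); k,l,st,ce=cv2.connectedComponentsWithStats(m,connectivity=4)
i=l[236,259]; print(st[i],ce[i])
R=Ro.from_euler('xyz',o['eef_rot']).as_matrix()
p=onz(c,ce[i],o['ee_pos'][2]+.029,o); print((R.T@(p-o['ee_pos'])).round(4))
```

```text
[244 222  32  30 752] [259.48404255 236.03058511]
[ 0.0002 -0.029   0.0011]
```

Emit:
{"fn": "step_arm", "kwargs": {"targets": [[0, -8, 0, 0, 0, 0], [0, -14, 0, 0, 0, 0], [0, -18, 0, 0, 0, 0], [0, -20, 0, 0, 0, 0], [0, -20, 0, 0, 0, 0], [0, -20, 0, 0, 0, 0], [0, -20, 0, 0, 0, 0], [0, -15, 0, 0, 0, 0], [0, -10, 0, 0, 0, 0], [0, -5, 0, 0, 0, 0], [0, 0, 0, 0, 0, 0]]}}

```text
time_s: 12.25
ee_pos: [0.4708, 0.1097, 0.2309]
eef_rot: [-1.571, -0.0, -1.738]
force: [-0.0, -0.6, -4.6]
grip_width: 0.0286
```

Emit:
{"fn": "step_arm", "kwargs": {"targets": [[10, 0, 2, 0, 0, 0], [20, 0, 4, 0, 0, 0], [30, 0, 6, 0, 0, 0], [35, 0, 7, 0, 0, 0], [40, 0, 8, 0, 0, 0], [40, 0, 8, 0, 0, 0], [40, 0, 8, 0, 0, 0], [40, 0, 8, 0, 0, 0], [35, 0, 7, 0, 0, 0], [28, 0, 5, 0, 0, 0], [15, 0, 3, 0, 0, 0], [5.5, 0, 1, 0, 0, 0]]}}

```text
time_s: 13.75
ee_pos: [0.4803, -0.2357, 0.2307]
eef_rot: [-1.571, 0.0, -1.739]
force: [-0.4, -0.1, -4.7]
grip_width: 0.0286
```

Emit:
{"fn": "step_arm", "kwargs": {"targets": [[0, 0, 0, 0, 0, 0], [0, 0, 0, 0, 0, 0], [0, 0, 0, 0, 0, 0]]}}

```text
time_s: 14.12
ee_pos: [0.4807, -0.2346, 0.2312]
eef_rot: [-1.571, -0.0, -1.737]
force: [0.4, -0.0, -4.2]
grip_width: 0.0285
```

Run:
```python
from h import *
import pickle
o=get_obs(); print(o['ee_pos'],o['eef_rot'],o['force'],o['grip_width'])
d=np.array([.4806,-.2352,.15])-o['ee_pos'];print('tool delta mm',(Ro.from_euler('xyz',o['eef_rot']).as_matrix().T@d*1000).round(1))
s=camera('side'); t=camera('top'); save('s7',s);save('t7',t)
pickle.dump((o,t,s),open('c7.pkl','wb'))
cv2.imwrite('pics/z7.png',np.hstack([cv2.resize(s['pixels'][40:200,240:400,::-1],(390,390)),cv2.resize(t['pixels'][170:330,310:470,::-1],(390,390))]))
```

```text
[ 0.48068032 -0.23464398  0.23118316] [-1.57062076e+00 -1.54031907e-05 -1.73704264e+00] [ 0.4243552  -0.03765354 -4.19267016] 0.028488024164876016
tool delta mm [ 0.6 81.2 -0. ]
```

View pics/z7.png

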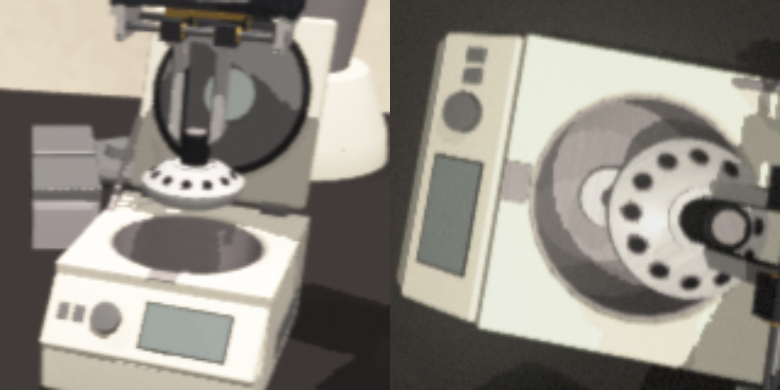

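Run:
```python
from h import *
import pickle
o,t,s=pickle.load(open('c7.pkl','rb'))
print('cap T',onz(t,(448.7,263.5),.260),'S',onz(s,(320.8,93.7),.260), tri(ray(t,(448.7,263.5)),ray(s,(320.8,93.7))))
for z in(.07,.074,.078): print('flange T',onz(t,(400.3,250.8),z))
for z in(.135,.139,.143): print('chamber rim S',onz(s,(317,140.5),z))
cv2.imwrite('pics/z7b.png',np.hstack([cv2.resize(s['pixels'][80:130,290:340,::-1],(390,390),interpolation=cv2.INTER_CUBIC),cv2.resize(t['pixels'][238:288,420:470,::-1],(390,390),interpolation=cv2.INTER_CUBIC)]))
```

```text
cap T [ 0.47886276 -0.23525439  0.26      ] S [ 0.47965868 -0.23485894  0.26      ] (array([ 0.47926987, -0.2351925 ,  0.25997839]), [np.float64(0.0004089742073366554), np.float64(0.00040897420733678857)])
flange T [ 0.47963591 -0.2379841   0.07      ]
flange T [ 0.47998839 -0.23644915  0.074     ]
flange T [ 0.48034087 -0.2349142   0.078     ]
chamber rim S [ 0.47933875 -0.23622661  0.135     ]
chamber rim S [ 0.47893206 -0.22665402  0.139     ]
chamber rim S [ 0.47852537 -0.21708143  0.143     ]
```

View pics/z7b.png

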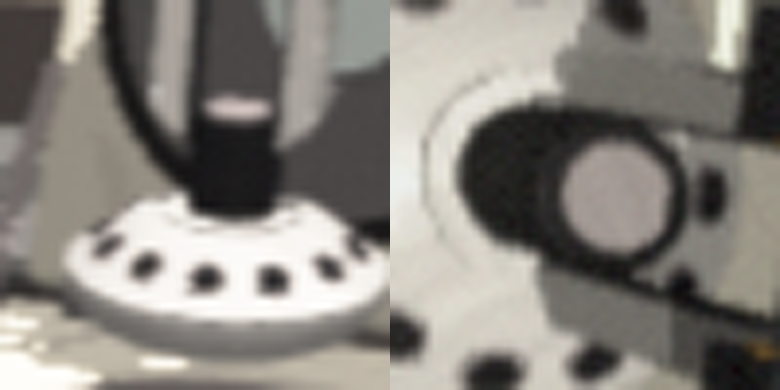

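Emit:
{"fn": "step_arm", "kwargs": {"targets": [[1.4, 5, 0.2, 0, 0, 0], [0, 10, 0, 0, 0, 0], [0, 12, 0, 0, 0, 0], [0, 12, 0, 0, 0, 0], [0, 12, 0, 0, 0, 0], [0, 10, 0, 0, 0, 0], [0, 8, 0, 0, 0, 0], [0, 4, 0, 0, 0, 0], [0, 1, 0, 0, 0, 0], [0, 0, 0, 0, 0, 0], [0, 0, 0, 0, 0, 0]]}}

```text
time_s: 15.6
ee_pos: [0.4806, -0.2367, 0.1573]
eef_rot: [-1.57, -0.0, -1.738]
force: [0.1, 0.3, -4.5]
grip_width: 0.0283
```

Run:
```python
from h import *
o=get_obs(); print(o['ee_pos'],o['eef_rot'],o['force'],o['moment'],o['grip_width'])
```

```text
[ 0.48064839 -0.23670983  0.15734294] [-1.57029693e+00 -2.20004695e-04 -1.73789474e+00] [ 0.11363071  0.33484438 -4.53222533] [-0.0979166   0.14007854 -0.0217361 ] 0.028266559909510894
```

Emit:
{"fn": "step_arm", "kwargs": {"targets": [[0, 2, 0, 0, 0, 0], [0, 2, 0, 0, 0, 0], [0, 2, 0, 0, 0, 0], [0, 0, 0, 0, 0, 0]]}}

```text
time_s: 16.1
ee_pos: [0.4805, -0.2366, 0.1508]
eef_rot: [-1.571, 0.0, -1.738]
force: [-0.5, 0.5, -4.7]
grip_width: 0.0282
```

Emit:
{"fn": "step_arm", "kwargs": {"targets": [[0, 2, 0, 0, 0, 0], [0, 2, 0, 0, 0, 0], [0, 0, 0, 0, 0, 0]]}}

```text
time_s: 16.48
ee_pos: [0.4804, -0.2366, 0.1468]
eef_rot: [-1.571, 0.0, -1.738]
force: [-0.3, -0.9, -3.9]
grip_width: 0.0287
```

Emit:
{"fn": "step_arm", "kwargs": {"targets": [[0, 2, 0, 0, 0, 0], [0, 2, 0, 0, 0, 0], [0, 0, 0, 0, 0, 0]]}}

```text
time_s: 16.85
ee_pos: [0.4804, -0.2366, 0.1428]
eef_rot: [-1.571, 0.0, -1.738]
force: [0.3, 0.9, -3.1]
grip_width: 0.0288
```

Emit:
{"fn": "step_arm", "kwargs": {"targets": [[0, 1, 0, 0, 0, 0], [0, 1, 0, 0, 0, 0], [0, 0, 0, 0, 0, 0]]}}

```text
time_s: 17.23
ee_pos: [0.4805, -0.2366, 0.141]
eef_rot: [-1.571, 0.0, -1.738]
force: [-1.5, 0.2, -3.8]
grip_width: 0.0286
```

Emit:
{"fn": "step_arm", "kwargs": {"targets": [[0, 1, 0, 0, 0, 0], [0, 1, 0, 0, 0, 0], [0, 0, 0, 0, 0, 0]]}}

```text
time_s: 17.6
ee_pos: [0.4805, -0.2366, 0.1389]
eef_rot: [-1.571, 0.0, -1.738]
force: [0.6, 0.3, -4.2]
grip_width: 0.0285
```

Emit:
{"fn": "step_arm", "kwargs": {"targets": [[0, 1, 0, 0, 0, 0], [0, 1, 0, 0, 0, 0], [0, 0, 0, 0, 0, 0]]}}

```text
time_s: 17.98
ee_pos: [0.4805, -0.2366, 0.1369]
eef_rot: [-1.571, 0.0, -1.738]
force: [0.3, -0.1, -4.1]
grip_width: 0.0285
```

Emit:
{"fn": "step_arm", "kwargs": {"targets": [[0, 1, 0, 0, 0, 0], [0, 1, 0, 0, 0, 0], [0, 0, 0, 0, 0, 0]]}}

```text
time_s: 18.35
ee_pos: [0.4805, -0.2366, 0.135]
eef_rot: [-1.571, 0.0, -1.738]
force: [-0.7, 0.4, -4.4]
grip_width: 0.0282
```

Emit:
{"fn": "step_arm", "kwargs": {"targets": [[0, 1, 0, 0, 0, 0], [0, 1, 0, 0, 0, 0], [0, 0, 0, 0, 0, 0]]}}

```text
time_s: 18.73
ee_pos: [0.4805, -0.2366, 0.1329]
eef_rot: [-1.571, 0.0, -1.738]
force: [-0.1, -0.6, -5.2]
grip_width: 0.0282
```

Emit:
{"fn": "step_arm", "kwargs": {"targets": [[0, 1, 0, 0, 0, 0], [0, 1, 0, 0, 0, 0], [0, 0, 0, 0, 0, 0]]}}

```text
time_s: 19.1
ee_pos: [0.4805, -0.2366, 0.1309]
eef_rot: [-1.571, 0.0, -1.738]
force: [-0.3, -0.4, -5.2]
grip_width: 0.0279
```

Emit:
{"fn": "step_arm", "kwargs": {"targets": [[0, 1, 0, 0, 0, 0], [0, 0, 0, 0, 0, 0]]}}

```text
time_s: 19.35
ee_pos: [0.4807, -0.2367, 0.1301]
eef_rot: [-1.57, -0.0, -1.738]
force: [1.2, 0.3, -4.4]
grip_width: 0.0285
```

Emit:
{"fn": "step_arm", "kwargs": {"targets": [[0, 1, 0, 0, 0, 0], [0, 0, 0, 0, 0, 0]]}}

```text
time_s: 19.6
ee_pos: [0.4807, -0.2366, 0.1292]
eef_rot: [-1.57, -0.0, -1.738]
force: [2.1, 0.3, -2.8]
grip_width: 0.0282
```

Emit:
{"fn": "step_arm", "kwargs": {"targets": [[0, 1, 0, 0, 0, 0], [0, 0, 0, 0, 0, 0]]}}

```text
time_s: 19.85
ee_pos: [0.4808, -0.2368, 0.1285]
eef_rot: [-1.57, -0.0, -1.738]
force: [1.2, 0.6, 2.1]
grip_width: 0.0287
```

Emit:
{"fn": "step_arm", "kwargs": {"targets": [[0, 1, 0, 0, 0, 0], [0, 0, 0, 0, 0, 0]]}}

```text
time_s: 20.1
ee_pos: [0.4809, -0.2369, 0.1278]
eef_rot: [-1.569, -0.001, -1.738]
force: [-0.2, 0.1, 6.3]
grip_width: 0.0283
```

Emit:
{"fn": "step_arm", "kwargs": {"targets": [[0, 0.5, 0, 0, 0, 0], [0, 0, 0, 0, 0, 0]]}}

```text
time_s: 20.35
ee_pos: [0.4809, -0.237, 0.1275]
eef_rot: [-1.569, -0.001, -1.738]
force: [-0.1, -0.2, 9.3]
grip_width: 0.0284
```

Emit:
{"fn": "step_arm", "kwargs": {"targets": [[0, 0.5, 0, 0, 0, 0], [0, 0, 0, 0, 0, 0]]}}

```text
time_s: 20.6
ee_pos: [0.481, -0.237, 0.1271]
eef_rot: [-1.569, -0.001, -1.738]
force: [-0.3, 0.5, 8.5]
grip_width: 0.0287
```

Emit:
{"fn": "step_arm", "kwargs": {"targets": [[0, 0.5, 0, 0, 0, 0], [0, 0, 0, 0, 0, 0]]}}

```text
time_s: 20.85
ee_pos: [0.481, -0.237, 0.1266]
eef_rot: [-1.569, -0.001, -1.738]
force: [-0.2, -0.5, 8.7]
grip_width: 0.0283
```

Emit:
{"fn": "step_arm", "kwargs": {"targets": [[0, 0.5, 0, 0, 0, 0], [0, 0.5, 0, 0, 0, 0]]}}

```text
time_s: 21.1
ee_pos: [0.4809, -0.2369, 0.1253]
eef_rot: [-1.569, -0.001, -1.738]
force: [0.4, -0.3, 4.2]
grip_width: 0.0286
```

Emit:
{"fn": "step_arm", "kwargs": {"targets": [[0, 0.5, 0, 0, 0, 0], [0, 0.5, 0, 0, 0, 0]]}}

```text
time_s: 21.35
ee_pos: [0.4804, -0.2365, 0.1232]
eef_rot: [-1.571, 0.0, -1.738]
force: [0.1, 1.1, -1.5]
grip_width: 0.0283
```

Emit:
{"fn": "step_arm", "kwargs": {"targets": [[0, 0.5, 0, 0, 0, 0], [0, 0.5, 0, 0, 0, 0]]}}

```text
time_s: 21.6
ee_pos: [0.4803, -0.2365, 0.1221]
eef_rot: [-1.572, 0.0, -1.738]
force: [0.5, 0.0, -3.8]
grip_width: 0.0283
```

Emit:
{"fn": "step_arm", "kwargs": {"targets": [[0, 1, 0, 0, 0, 0], [0, 1, 0, 0, 0, 0]]}}

```text
time_s: 21.85
ee_pos: [0.4802, -0.2364, 0.1198]
eef_rot: [-1.572, 0.001, -1.738]
force: [3.0, 1.2, -10.0]
grip_width: 0.0287
```

Emit:
{"fn": "step_arm", "kwargs": {"targets": [[0, 1, 0, 0, 0, 0], [0, 0, 0, 0, 0, 0]]}}

```text
time_s: 22.1
ee_pos: [0.4803, -0.2365, 0.1192]
eef_rot: [-1.572, 0.0, -1.738]
force: [0.5, 2.1, -10.3]
grip_width: 0.0279
```

Emit:
{"fn": "step_arm", "kwargs": {"targets": [[0, 1, 0, 0, 0, 0], [0, 0, 0, 0, 0, 0]]}}

```text
time_s: 22.35
ee_pos: [0.4805, -0.2367, 0.1186]
eef_rot: [-1.571, -0.0, -1.738]
force: [0.3, 1.1, -5.8]
grip_width: 0.0284
```

Emit:
{"fn": "step_arm", "kwargs": {"targets": [[0, 0.5, 0, 0, 0, 0], [0, 0, 0, 0, 0, 0]]}}

```text
time_s: 22.6
ee_pos: [0.4806, -0.2367, 0.1182]
eef_rot: [-1.57, -0.0, -1.738]
force: [0.5, -0.0, -5.5]
grip_width: 0.0283
```

Emit:
{"fn": "step_arm", "kwargs": {"targets": [[0, 0.5, 0, 0, 0, 0], [0, 0, 0, 0, 0, 0]]}}

```text
time_s: 22.85
ee_pos: [0.4806, -0.2366, 0.1176]
eef_rot: [-1.571, -0.0, -1.738]
force: [-0.3, 0.1, -5.0]
grip_width: 0.0283
```

Emit:
{"fn": "step_arm", "kwargs": {"targets": [[0, 0.5, 0, 0, 0, 0], [0, 0, 0, 0, 0, 0]]}}

```text
time_s: 23.1
ee_pos: [0.4806, -0.2366, 0.1171]
eef_rot: [-1.571, -0.0, -1.738]
force: [0.1, 0.6, -3.1]
grip_width: 0.0283
```

Emit:
{"fn": "step_arm", "kwargs": {"targets": [[0, 0.5, 0, 0, 0, 0], [0, 0, 0, 0, 0, 0]]}}

```text
time_s: 23.35
ee_pos: [0.4806, -0.2367, 0.1168]
eef_rot: [-1.571, -0.0, -1.738]
force: [-1.2, 0.4, -0.3]
grip_width: 0.0287
```

Emit:
{"fn": "step_arm", "kwargs": {"targets": [[0, 0.5, 0, 0, 0, 0], [0, 0, 0, 0, 0, 0]]}}

```text
time_s: 23.6
ee_pos: [0.4806, -0.2367, 0.1165]
eef_rot: [-1.57, -0.0, -1.738]
force: [-2.8, 2.1, 4.0]
grip_width: 0.0285
```

Emit:
{"fn": "step_arm", "kwargs": {"targets": [[0, 0.5, 0, 0, 0, 0], [0, 0, 0, 0, 0, 0]]}}

```text
time_s: 23.85
ee_pos: [0.4807, -0.2367, 0.1162]
eef_rot: [-1.57, -0.0, -1.738]
force: [-3.9, 3.0, 8.3]
grip_width: 0.0283
```

Emit:
{"fn": "step_arm", "kwargs": {"targets": [[0, 0.5, 0, 0, 0, 0], [0, 0, 0, 0, 0, 0]]}}

```text
time_s: 24.1
ee_pos: [0.4807, -0.2367, 0.116]
eef_rot: [-1.57, -0.0, -1.738]
force: [-4.8, 3.2, 10.9]
grip_width: 0.0286
```

Emit:
{"fn": "step_arm", "kwargs": {"targets": [[0, 0.3, 0, 0, 0, 0], [0, 0, 0, 0, 0, 0]]}}

```text
time_s: 24.35
ee_pos: [0.4808, -0.2367, 0.1159]
eef_rot: [-1.57, -0.0, -1.738]
force: [-6.0, 4.1, 13.1]
grip_width: 0.0284
```

Run:
```python
from h import *
o=get_obs(); print(o['ee_pos'],o['force'],o['eef_rot'],o['moment'],o['grip_width']); c=camera('wrist'); save('w8',c);s=camera('side');save('s8',s)
o=get_obs(); print(o['ee_pos'],o['force'])
cv2.imwrite('pics/z8.png',np.hstack([cv2.resize(s['pixels'][80:180,260:380,::-1],(390,325),interpolation=cv2.INTER_CUBIC),cv2.resize(c['pixels'][100:300,140:380,::-1],(390,325))]))
```

```text
[ 0.48076941 -0.23674972  0.1158938 ] [-5.97956691  4.05286773 13.09070329] [-1.56974076e+00 -4.44020463e-04 -1.73778140e+00] [0.62609012 1.16765376 0.05635387] 0.02841777187533351
[ 0.48073148 -0.23674899  0.11585818] [-5.43815159  3.27604644 12.89701731]
```

View pics/z8.png

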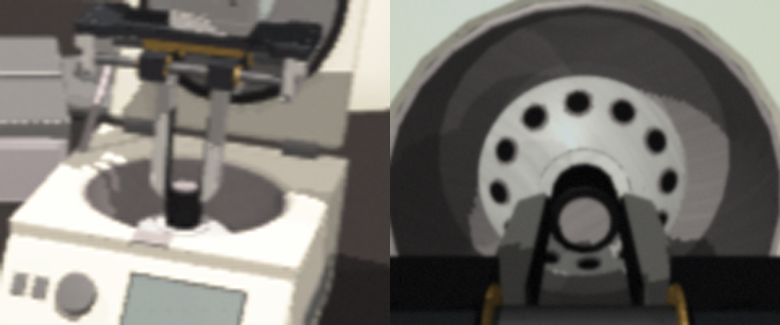

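Emit:
{"fn": "step_arm", "kwargs": {"targets": [[0, -0.5, 0, 0, 0, 0], [0, -0.5, 0, 0, 0, 0], [0, 0, 0, 0, 0, 0]]}}

```text
time_s: 24.82
ee_pos: [0.4807, -0.2367, 0.1163]
eef_rot: [-1.57, -0.0, -1.738]
force: [-2.5, 1.9, 8.1]
grip_width: 0.0286
```

Emit:
{"fn": "step_arm", "kwargs": {"targets": [[0, -0.5, 0, 0, 0, 0], [0, -0.5, 0, 0, 0, 0], [0, 0, 0, 0, 0, 0]]}}

```text
time_s: 25.2
ee_pos: [0.4806, -0.2367, 0.1167]
eef_rot: [-1.571, -0.0, -1.738]
force: [-1.8, 1.1, 1.8]
grip_width: 0.0284
```

Emit:
{"fn": "step_arm", "kwargs": {"targets": [[0, -0.5, 0, 0, 0, 0], [0, 0, 0, 0, 0, 0]]}}

```text
time_s: 25.45
ee_pos: [0.4805, -0.2366, 0.117]
eef_rot: [-1.571, 0.0, -1.738]
force: [0.6, 0.4, -2.8]
grip_width: 0.0286
```

Emit:
{"fn": "step_arm", "kwargs": {"targets": [[0, -0.5, 0, 0, 0, 0], [0, 0, 0, 0, 0, 0]]}}

```text
time_s: 25.7
ee_pos: [0.4803, -0.2366, 0.1175]
eef_rot: [-1.571, 0.0, -1.738]
force: [0.1, -0.4, -4.5]
grip_width: 0.0286
```

Emit:
{"fn": "step_arm", "kwargs": {"targets": [[0, -0.5, 0, 0, 0, 0], [0, 0, 0, 0, 0, 0]]}}

```text
time_s: 25.95
ee_pos: [0.4804, -0.2366, 0.1182]
eef_rot: [-1.571, 0.0, -1.738]
force: [0.2, 0.3, -5.0]
grip_width: 0.0283
```

Emit:
{"fn": "step_arm", "kwargs": {"targets": [[0, -0.5, 0, 0, 0, 0], [0, 0, 0, 0, 0, 0]]}}

```text
time_s: 26.2
ee_pos: [0.4805, -0.2366, 0.1186]
eef_rot: [-1.571, 0.0, -1.738]
force: [-1.1, 0.3, -5.8]
grip_width: 0.028
```

Emit:
{"fn": "step_arm", "kwargs": {"targets": [[0, -0.4, 0, 0, 0, 0], [0, 0, 0, 0, 0, 0]]}}

```text
time_s: 26.45
ee_pos: [0.4804, -0.2366, 0.119]
eef_rot: [-1.571, 0.0, -1.738]
force: [0.9, 0.1, -8.7]
grip_width: 0.0282
```

Emit:
{"fn": "step_arm", "kwargs": {"targets": [[0, -0.3, 0, 0, 0, 0], [0, 0, 0, 0, 0, 0]]}}

```text
time_s: 26.7
ee_pos: [0.4804, -0.2365, 0.1192]
eef_rot: [-1.571, 0.0, -1.738]
force: [0.4, 0.5, -9.6]
grip_width: 0.0283
```

Emit:
{"fn": "step_arm", "kwargs": {"targets": [[0, -0.2, 0, 0, 0, 0], [0, 0, 0, 0, 0, 0]]}}

```text
time_s: 26.95
ee_pos: [0.4804, -0.2365, 0.1195]
eef_rot: [-1.571, 0.0, -1.738]
force: [0.5, 0.9, -11.4]
grip_width: 0.0288
```

Emit:
{"fn": "step_arm", "kwargs": {"targets": [[0, -0.2, 0, 0, 0, 0], [0, 0, 0, 0, 0, 0]]}}

```text
time_s: 27.2
ee_pos: [0.4804, -0.2365, 0.1197]
eef_rot: [-1.571, 0.0, -1.738]
force: [0.6, 1.6, -12.6]
grip_width: 0.0285
```

Emit:
{"fn": "step_arm", "kwargs": {"targets": [[0, -0.2, 0, 0, 0, 0], [0, 0, 0, 0, 0, 0]]}}

```text
time_s: 27.45
ee_pos: [0.4805, -0.2366, 0.1199]
eef_rot: [-1.571, 0.0, -1.738]
force: [-0.1, 0.9, -13.6]
grip_width: 0.0286
```

Emit:
{"fn": "step_arm", "kwargs": {"targets": [[0, -0.15, 0, 0, 0, 0], [0, 0, 0, 0, 0, 0]]}}

```text
time_s: 27.7
ee_pos: [0.4805, -0.2366, 0.12]
eef_rot: [-1.571, 0.0, -1.738]
force: [1.1, 1.5, -14.8]
grip_width: 0.0285
```

Run:
```python
from h import *
for i in range(4):
    o=get_obs(); print(o['time_s'],o['ee_pos'],o['force'],o['grip_width']); camera('top')
```

```text
27.7 [ 0.48045143 -0.23655499  0.12003619] [  1.08948101   1.50279419 -14.79131587] 0.028479385532461227
27.75 [ 0.48046137 -0.23657821  0.12007179] [ -0.13516035   1.13586512 -15.10688067] 0.028066535485504387
27.8 [ 0.48046071 -0.23661138  0.12007162] [  0.84223653   1.1006323  -15.60146484] 0.028026937529754242
27.85 [ 0.48044738 -0.23656058  0.12007185] [  0.74230447   0.2108339  -14.93115041] 0.028107236222583945
```

Emit:
{"fn": "step_arm", "kwargs": {"targets": [[0, 0, 0, 0, 0, 0], [0, 0, 0, 0, 0, 0], [0, 0, 0, 0, 0, 0], [0, 0, 0, 0, 0, 0], [0, 0, 0, 0, 0, 0], [0, 0, 0, 0, 0, 0], [0, 0, 0, 0, 0, 0], [0, 0, 0, 0, 0, 0], [0, 0, 0, 0, 0, 0]]}}

```text
time_s: 29.02
ee_pos: [0.4805, -0.2367, 0.1202]
eef_rot: [-1.571, -0.0, -1.738]
force: [1.1, 1.3, -14.8]
grip_width: 0.0285
```

Run:
```python
from h import *
o=get_obs(); print(o['time_s'],o['ee_pos'],o['force'],o['grip_width']); c=camera('wrist'); save('w9',c); print(get_obs()['force'])
g=cv2.cvtColor(c['pixels'],cv2.COLOR_RGB2GRAY)
for th in (60,80,100,120):
    m=((g>th)).astype(np.uint8); k,l,st,ce=cv2.connectedComponentsWithStats(m,connectivity=4); i=l[236,259]; print(th,st[i],ce[i])
```

```text
29.025 [ 0.48052107 -0.23665607  0.12018428] [  1.10915494   1.31817894 -14.79470539] 0.02852602723547132
[  0.52656728   0.54048711 -15.02745343]
60 [244 221  32  30 749] [259.48197597 235.79706275]
80 [244 222  31  28 693] [259.43290043 235.78210678]
100 [245 223  30  27 634] [259.34227129 235.81388013]
120 [246 224  27  24 460] [258.44565217 235.35869565]
```

Emit:
{"fn": "step_arm", "kwargs": {"targets": [[0, 0.4, 0, 0, 0, 0], [0, 0.4, 0, 0, 0, 0], [0, 0.4, 0, 0, 0, 0], [0, 0.4, 0, 0, 0, 0], [0, 0.4, 0, 0, 0, 0], [0, 0.4, 0, 0, 0, 0], [0, 0.4, 0, 0, 0, 0], [0, 0.4, 0, 0, 0, 0], [0, 0.3, 0, 0, 0, 0], [0, 0, 0, 0, 0, 0], [0, 0, 0, 0, 0, 0]]}}

```text
time_s: 30.45
ee_pos: [0.4807, -0.2367, 0.1169]
eef_rot: [-1.57, -0.0, -1.738]
force: [0.2, 0.9, 0.0]
grip_width: 0.0284
```

Emit:
{"fn": "step_arm", "kwargs": {"targets": [[0, 0.4, 0, 0, 0, 0], [0, 0.4, 0, 0, 0, 0], [0, 0, 0, 0, 0, 0]]}}

```text
time_s: 30.82
ee_pos: [0.4807, -0.2367, 0.1164]
eef_rot: [-1.57, -0.0, -1.738]
force: [-2.5, 0.8, 6.2]
grip_width: 0.0283
```

Emit:
{"fn": "step_arm", "kwargs": {"targets": [[0, -0.5, 0, 0, 0, 0], [0, 0, 0, 0, 0, 0], [0, 0, 0, 0, 0, 0], [0, 0, 0, 0, 0, 0], [0, 0, 0, 0, 0, 0], [0, 0, 0, 0, 0, 0]], "gripper": 0.3}}

```text
time_s: 31.58
ee_pos: [0.4805, -0.2367, 0.1164]
eef_rot: [-1.571, -0.0, -1.738]
force: [0.7, 0.5, -0.3]
grip_width: 0.0605
```

Run:
```python
from h import *
o=get_obs(); print(o['time_s'],o['ee_pos'],o['force'],o['grip_width']); c=camera('wrist'); save('w10',c)
```

```text
31.575 [ 0.48052654 -0.23666471  0.11638896] [ 0.6895194   0.51711699 -0.31874455] 0.06051996045737476
```

View pics/w10.png

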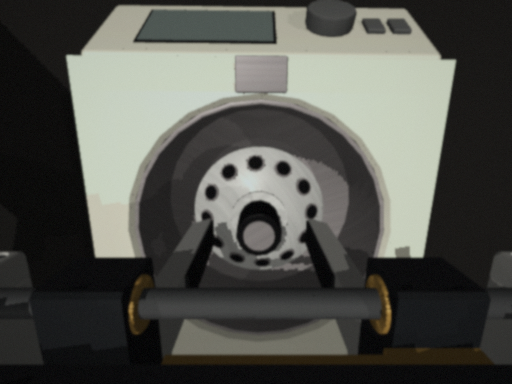

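Emit:
{"fn": "step_arm", "kwargs": {"targets": [[0, -3, 0, 0, 0, 0], [0, -6, 0, 0, 0, 0], [0, -10, 0, 0, 0, 0], [0, -12, 0, 0, 0, 0], [0, -12, 0, 0, 0, 0], [0, -12, 0, 0, 0, 0], [0, -12, 0, 0, 0, 0], [0, -12, 0, 0, 0, 0], [0, -10, 0, 0, 0, 0], [0, -6, 0, 0, 0, 0], [0, 0, 0, 0, 0, 0], [0, 0, 0, 0, 0, 0]]}}

```text
time_s: 33.12
ee_pos: [0.4804, -0.2366, 0.211]
eef_rot: [-1.571, 0.0, -1.738]
force: [-0.2, 1.2, 0.3]
grip_width: 0.0613
```

Run:
```python
from h import *
import pickle
o=get_obs(); c=camera('wrist'); save('w11',c); print(o['ee_pos'],o['force']); pickle.dump((o,c),open('w11.pkl','wb'))
```

```text
[ 0.48039977 -0.2365503   0.21099248] [-0.2221329   1.21027402  0.28774213]
```

Emit:
{"fn": "step_arm", "kwargs": {"targets": [[-15, -3, 0, 0, 0, 0], [-20, -3, 0, 0, 0, 0], [-15, -2, 0, 0, 0, 0], [0, 0, 0, 0, 0, 0], [0, 0, 0, 0, 0, 0], [0, 0, 0, 0, 0, 0]]}}

```text
time_s: 33.92
ee_pos: [0.4887, -0.1877, 0.2193]
eef_rot: [-1.571, -0.0, -1.738]
force: [-0.2, -1.5, -0.5]
grip_width: 0.0612
```

Run:
```python
from h import *
import pickle
o=get_obs(); c=camera('wrist'); save('w12',c); s=camera('side'); t=camera('top'); save('s12',s); save('t12',t);pickle.dump((o,c),open('w12.pkl','wb'))
print(o['ee_pos'],o['force'],o['joint_vel'])
o1,c1=pickle.load(open('w11.pkl','rb'))
A=cv2.resize(c1['pixels'][130:260,195:325,::-1],(390,390),interpolation=cv2.INTER_CUBIC)
B=cv2.resize(c['pixels'][130:260,195:325,::-1],(390,390),interpolation=cv2.INTER_CUBIC)
cv2.imwrite('pics/z12.png',np.hstack([A,B]))
```

```text
[ 0.48872392 -0.18768955  0.21926343] [-0.23726134 -1.52724657 -0.51460354] [-0.00055551  0.00062419 -0.00020343 -0.00039902 -0.00047755  0.00152259]
```

View pics/z12.png

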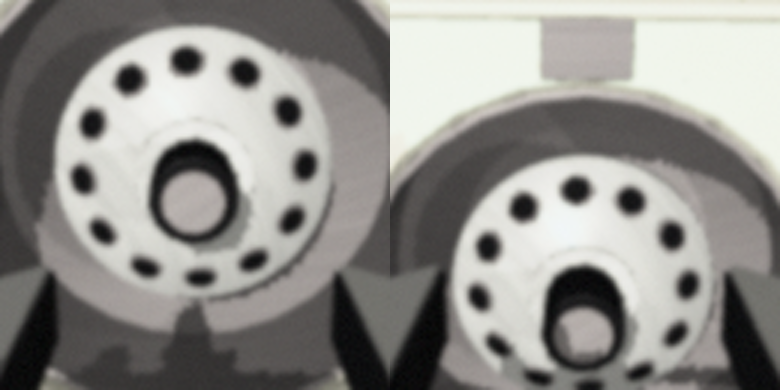

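View pics/s12.png

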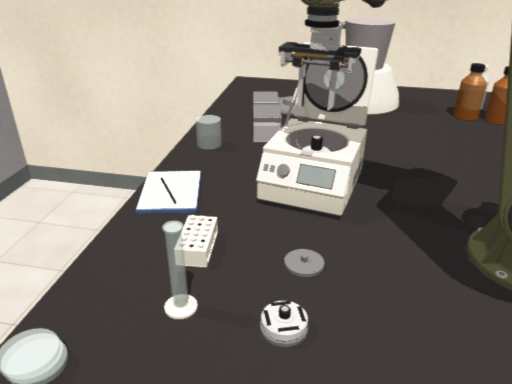

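Run:
```python
from h import *
import pickle
o,c=pickle.load(open('w11.pkl','rb'));o2,c2=pickle.load(open('w12.pkl','rb'))
print(tri(ray(c,(259.2,197.3),o),ray(c2,(259.1,240.5),o2)))
print('xy at z .146:',onz(c,(259.2,197.3),.146,o),onz(c2,(259.1,240.5),.146,o2))
```

```text
(array([ 0.48096179, -0.23863916,  0.13850824]), [np.float64(2.254539935563647e-06), np.float64(2.254539935629596e-06)])
xy at z .146: [ 0.48130501 -0.236636    0.146     ] [ 0.4815117  -0.23539043  0.146     ]
```

Run:
```python
from h import *
t=cv2.imread('pics/t12.png'); s=cv2.imread('pics/s12.png')
cv2.imwrite('pics/z13.png',np.hstack([cv2.resize(s[120:180,290:350],(390,390),interpolation=cv2.INTER_CUBIC),cv2.resize(t[220:280,380:440],(390,390),interpolation=cv2.INTER_CUBIC)]))
```

```text
(no output)
```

View pics/z13.png

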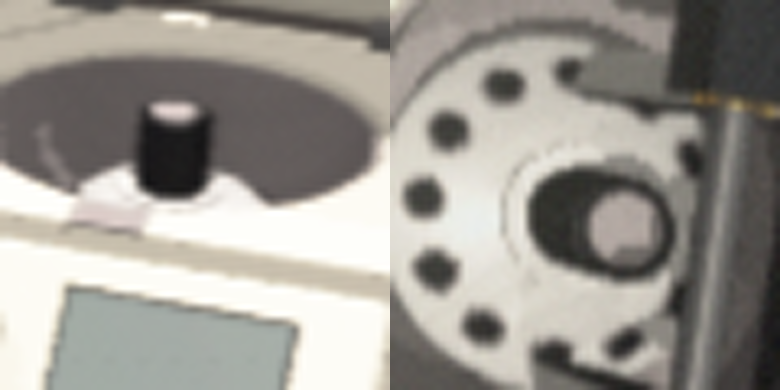

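Run:
```python
from h import *
import pickle
d=pickle.load(open('d0.pkl','rb'));T=d['top'][1];S=d['side'][1]
s=(290+174.5/6.5-.5,120+113/6.5-.5); t=(380+(626-390)/6.5-.5,220+228/6.5-.5)
o,c=pickle.load(open('w11.pkl','rb'))
print(s,t); print(tri(ray(S,s),ray(T,t))); print(tri(ray(S,s),ray(c,(259.2,197.3),o)))
```

```text
(316.34615384615387, 136.8846153846154) (415.8076923076923, 254.5769230769231)
(array([ 0.48086993, -0.23652239,  0.14496803]), [np.float64(0.0009615551745693559), np.float64(0.0009615551745692041)])
(array([ 0.48154228, -0.23697402,  0.14463743]), [np.float64(0.0002997943106751459), np.float64(0.0002997943106751573)])
```

Run:
```python
from h import *
o=get_obs(); print(o['time_s'],o['force']); print(job.hand_in())
```

```text
34.075 [-1.21142368 -0.73490548 -0.03746951]
the job is handed in; nothing more can be done
None
```

The large rotor is on the spindle, locked, and released. I handed the job in at about 34 s of the 64 s allowed; it reports no verdict.

- **Pressing home:** The rotor met the balls about 12.5 mm above home. It went over them at about 13–14 N net push, then came down onto a stiff stop at the flange. I pressed it there with about 17 N net, with up to about 7 N of side force.
- **Proof pull:** It lifted about 2 mm of free play, then the force rose slowly to about 15 N at the hand (about 10.5 N beyond its weight). That held for over 1.3 s with no slip in the grip.
- **Letting go:** I lowered it back and met the flange at the same height, pressed lightly with about 6 N at the hand, and opened the fingers. The gripper was then raised and moved 50 mm aside, touching nothing.
- **Last checks:** The knob top measured about 0.145 m high at (0.481, -0.237). That puts the underside at 0.075 m, against about 0.076 m for the flange by touch and by two wrist views.
- **Checks that disagreed:** One wrist-only estimate gave the knob top at 0.1385 m. The cap was partly shaded in that picture and the baseline was short, so I trusted the two-camera and force readings instead. Early flange height estimates also ranged from 0.066 to 0.083 m, which the contact with the flange settled.
- **Other objects:** The strip rotor, tube rack and cylinder look unmoved in the last side picture. I did not measure them.

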